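# Take the stack of curios apart and set each on its display stand

## Task

Take the stack of curios on the shop table apart and put each of the four pieces (the clock, the hexagonal caddy, the round tin and the rectangular trinket box, one of which stands beside the stack) in the middle of the display stand of its own outline, within about a centimetre of its centre. Keep every piece upright the whole time, with the clock's dial up, and turn the box and the clock so that their sides run along those of their stands. Leave the mortar and the bowl where they are.

Things in the scene. Friction and masses are not known exactly. Their poses are not given: they have to be found in the camera images.
- box_center (a point): Dark wooden trinket box, closed, rectangular, 96 mm long (its x) by 62 mm wide (its y) by 36 mm high, with a thin brass line round it. The point is its centre, 18 mm above its underside. Its z axis points up. It is either the bottom of the stack or stands alone beside it. Stack and lone piece each stand on a round blue felt pad, 130 mm across and 4 mm thick, fixed to the table.
- tin_center (a point): Round copper tin, closed, 64 mm in diameter, 36 mm high, with two thin dark bands. The point is its centre, 18 mm above its underside. Its z axis points up. It is the other of the two: where the box is the bottom of the stack the tin stands alone, and the other way round.
- caddy_center (a point): Hexagonal grey metal caddy, closed, 46 mm across flats (53 mm across corners), 34 mm high; its flats face its own +-y and the directions 60 degrees from those. It is the middle of the stack, lying loose on the box or tin below. The point is its centre, 17 mm above its underside. Its z axis points up.
- clock_center (a point): Small square brass desk clock lying with its white dial up, 30 by 30 mm and 34 mm high; its sides face its own x and y. It is the top of the stack, loose on the caddy. The point is its centre, 17 mm above its underside. Its z axis points up.
- box_stand_top (a point): Rectangular light-wood display stand, 120 mm (its x) by 86 mm (its y), 14 mm high, fixed to the table; flat top, no rim. The point is the centre of its top. The trinket box goes here, long side along its long side.
- tin_stand_top (a point): Round light-wood display stand, 88 mm in diameter, 22 mm high, fixed; flat top, no rim. The point is the centre of its top. The copper tin goes here.
- caddy_stand_top (a point): Hexagonal light-wood display stand, 70 mm across flats, 18 mm high, fixed; flat top, no rim; its flats face its own +-y and the directions 60 degrees from those. The point is the centre of its top. The caddy goes here, turned any way.
- clock_stand_top (a point): Square light-wood display stand, 54 by 54 mm, 26 mm high, fixed; flat top, no rim; its sides face its own x and y. The point is the centre of its top. The clock goes here, sides along its sides (any of the four ways round).
- mortar: Brass mortar, a loose empty cup 74 mm across its rim and 70 mm high, near the robot. Origin at the centre of its underside. Not to be moved.
- bowl: Terracotta bowl, loose, 110 mm across and 45 mm high, beyond the goods. Origin at the centre of its underside. Not to be moved.

How it is judged:
At the end, for the whole second after the job is handed in: Each piece rests upright (0.1 rad) and still (under 0.02 m/s) on the stand of its own outline, centre within 12 mm of the stand's centre and half its height (4 mm) above its top; box long side along its stand's, and clock sides along its stand's (any way round), within 0.25 rad (horizontal distance between box_center and box_stand_top below 0.012 m and z of box_center in the frame of box_stand_top between 0.014 and 0.022 m and angle between each of box_center, tin_center, caddy_center, clock_center's own z axis and vertical below 0.1 rad and linear speed of each of box, tin, caddy, clock below 0.02 m/s and angle between the x axis of box_center and the x axis of box_stand_top, either way round below 0.25 rad and horizontal distance between tin_center and tin_stand_top below 0.012 m and z of tin_center in the frame of tin_stand_top between 0.014 and 0.022 m and horizontal distance between caddy_center and caddy_stand_top below 0.012 m and z of caddy_center in the frame of caddy_stand_top between 0.013 and 0.021 m and horizontal distance between clock_center and clock_stand_top below 0.012 m and z of clock_center in the frame of clock_stand_top between 0.013 and 0.021 m and (angle between the x axis of clock_center and the x axis of clock_stand_top, either way round below 0.25 rad or angle between the x axis of clock_center and the y axis of clock_stand_top, either way round below 0.25 rad)); the robot touches nothing.
It fails at once if a piece is tipped by more than 0.6 rad (angle between any of box_center, tin_center, caddy_center, clock_center's own z axis and vertical above 0.6 rad).
It fails at once if the mortar is moved by more than 20 mm (distance of mortar from where it was at the start of the episode above 0.02 m).
It fails at once if the bowl is moved by more than 20 mm (distance of bowl from where it was at the start of the episode above 0.02 m).
It also fails if it takes over 118 s, if anything falls off the work surface, if the arm or the gripper's body presses on something with over 40 N, if the wrist force passes 120 N, or if a joint passes its speed limit or range.

## Robot

A 7-joint arm with a two-finger parallel gripper is mounted at the origin on the work surface. World frame = base frame: x ahead of the robot, y to its left, z up, the work surface at z = 0. Lengths are in m, angles in rad, forces in N, time in s.
With the tool pointing down it reaches from about 0.4 to 0.85 m from the base axis. Payload 4.5 kg.
Tool frame: the origin (TCP) lies at the centre of the arm's flange, where the gripper is bolted on; the fingertips stand 173 mm ahead of it and the grasp point (between the pads) lies 155 mm ahead of it (bot.nose_length is the distance from the TCP to the fingertips, in m); z points along the fingers, y is the line along which they close (so a half turn about z gives the same grasp; the last joint's range is limited). The gripper opens to 85 mm and grips with 20 to 120 N. Pads are 22 mm wide; open, the fingers measure 114 mm over their backs; the gripper's body (76 mm by 85 mm) begins 54 mm behind the grasp point. The pads swing forward as they close: fully open they stand 13 mm farther back than shut.
Start: joints at [1.137, 0.689, -0.195, 1.565, 0.157, 0.902, -0.215], TCP at [0.282, -0.558, 0.405] pointing down, gripper open.
Joint ranges: [-3.01, 3.01], [-0.46, 2.08], [-1.47, 1.51], [0.13, 2.56], [-1, 4.14], [0.04, 2.09], [-2.66, 2.66]. Speed limits (rad/s): [2.57, 2.57, 3.14, 3.14, 3.14, 3.14, 3.14].

## Interface

Orientations are given as a unit quaternion [w, x, y, z].
In Python, from station import bot, eyes gives the robot as it stands.
- The arm moves only by the shell command python3 -m crank 'ROWS' [FORCE]. ROWS is JSON, a list of rows, each a list of 7 numbers: the shift along the tool's x, y, z in m, then the turn, a rotation vector about the tool's x, y, z in rad, then the closure, from 0 (fully open) to 1 (shut). In form: [[tx, ty, tz, wx, wy, wz, hand], ...]. A call has 1 to 10 rows; each row is the pose to reach, as a shift and turn from the pose commanded when the call began, along the tool's axes at that moment; what a row does not reach only later rows make up. A row lasts 1/8 s, in which the tool goes at most 62.5 mm and 10.7 degrees, less where a joint would pass 70% of its speed; a pose out of reach is approached as far as the arm can. A call with a gripper value outside its range is refused whole. The fingers move at their own pace and stop on an object; FORCE is the grip in N (left out, the last holds). Time passes only in rows, so rows that repeat a pose let the fingers close. It gives the time, the measured TCP pose, the force, the opening and the grip force at its end, in the units of the state.
- bot.get_obs(): the state, without advancing time (a new reading comes with each control period).
- eyes.camera(name): name is "scene" or "side" or "wrist"; returns the picture (480x640x3 uint8, red, green, blue); there is no depth.
- eyes.get_calibration(name): a dict with "camera_matrix" (3x3 intrinsics, pixels), "rvec" (rotation vector, rad) and "tvec" (3), from world to camera coordinates, as OpenCV has them. Camera axes: x right, y down, z forward; pixel columns grow to the right and rows downward; lengths in m; the calibration is good to about 2 mm. A picture is of the moment at which its call begins: read the wrist's pose just before it. get_calibration takes no time and is no camera call; for the wrist camera it gives the pose at the moment of the call.
- bot.sign_off(): hands the job in; it is judged then, once.
The state is a dict: "clock": time; "joint_positions": joint angles; "joint_velocities": joint speeds; "effort": joint torques, N m; "tool_pos": TCP position; "tool_rot": TCP orientation; "ft_force": force on the tool from outside, world axes, zero at the start; "torque": the same for the moment, N m; "opening": finger opening in m; "gripper_force": force on a finger pad.
Only numpy, scipy, OpenCV 4.12 (cv2) and the standard library are available. Lean on these libraries where they do the work, as an engineer would, in place of code of your own. Each camera call takes 0.05 s, during which the arm holds its last target. There are 200 camera calls.

## Working session

There is one attempt and no reset: what is moved stays moved. The work goes in short steps, Python scripts to look and compute and a shell command to move; the robot and the scene stay as the last step left them, time stands still between calls to the robot, and variables do not carry over. Pictures are saved under pics/ and viewed, at most 14 in all, crops included, and the job is handed in when it is done.

```bash
ls; mkdir -p pics
python3 - <<'E'
from station import bot, eyes
import cv2
for n in ("scene","side"):
    cv2.imwrite(f"pics/{n}0.png", eyes.camera(n)[:,:,::-1]); c=eyes.get_calibration(n); print(n,c)
o=bot.get_obs(); print(o["tool_pos"],o["tool_rot"],o["opening"],o["clock"])
E
```

```text
pics
scene {'camera_matrix': array([[439.69677891,   0.        , 322.73022139],
       [  0.        , 439.69677891, 233.48027126],
       [  0.        ,   0.        ,   1.        ]]), 'rvec': array([ 0.82581035,  2.70419673, -0.88070234]), 'tvec': array([ 0.47161919, -0.1969819 ,  1.14167649])}
side {'camera_matrix': array([[464.21966654,   0.        , 328.05215227],
       [  0.        , 464.21966654, 241.00197119],
       [  0.        ,   0.        ,   1.        ]]), 'rvec': array([ 0.97619686, -2.34426004,  1.14164463]), 'tvec': array([0.38650505, 0.31222475, 0.56997406])}
[ 0.28169949 -0.55758467  0.4039338 ] [-8.09971355e-04  9.72754578e-01  2.31835753e-01 -2.42212962e-04] 0.08505031134787626 0.1
```

View pics/scene0.png

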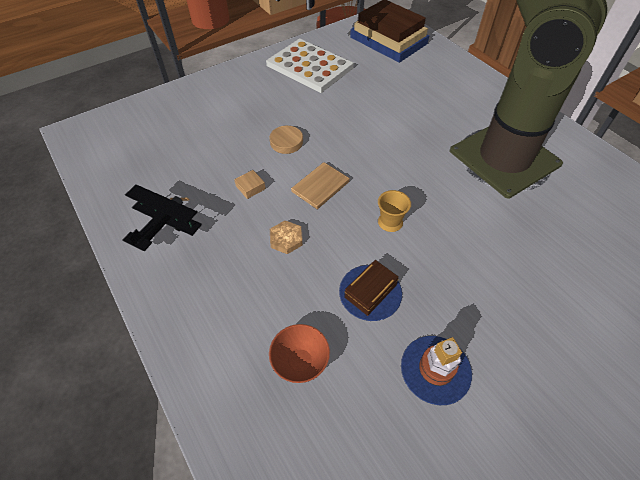

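View pics/side0.png

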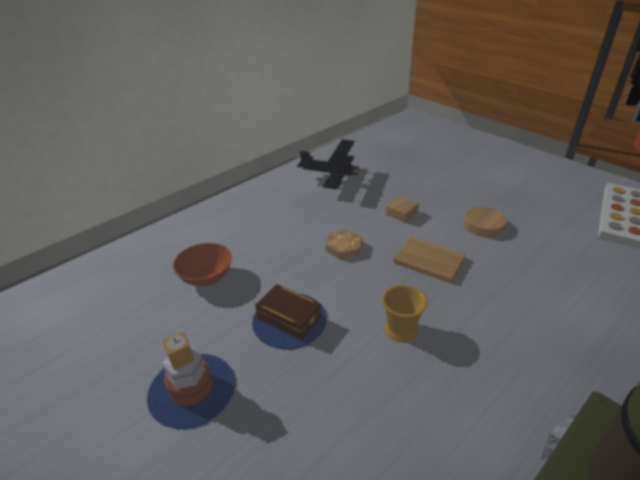

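The tin is the stack's bottom (scene px ~(440,360)) with the caddy and clock on it. The box stands alone at (372,287). The stands are at (286,138) tin, (250,184) clock, (321,185) box and (286,236) hexagon, the mortar is at (394,210) and the bowl at (300,353).

```bash
cat > h.py <<'E'
import numpy as np, cv2
from station import bot, eyes
from scipy.spatial.transform import Rotation as R
def cal(n):
    c=eyes.get_calibration(n); return c["camera_matrix"],cv2.Rodrigues(np.array(c["rvec"],float))[0],np.array(c["tvec"],float).ravel()
def onplane(c,px,z):
    K,Rm,t=c; px=np.atleast_2d(np.array(px,float))
    d=(Rm.T@np.linalg.inv(K)@np.c_[px,np.ones(len(px))].T).T; o=-Rm.T@t
    return (o+d*((z-o[2])/d[:,2])[:,None])[:,:2]
def proj(c,p):
    K,Rm,t=c; return cv2.projectPoints(np.atleast_2d(np.array(p,float)),cv2.Rodrigues(Rm)[0],t,K,None)[0].reshape(-1,2)
def pose():
    o=bot.get_obs(); q=o["tool_rot"]; return np.array(o["tool_pos"]),R.from_quat([q[1],q[2],q[3],q[0]]),o
def delta(target,yaw_y=None):
    """shift in tool axes to target; wz that puts tool y along world angle yaw_y (mod pi)"""
    p,r,o=pose(); s=r.inv().apply(np.array(target)-p); a=None
    y=r.apply([0,1,0]); cur=np.arctan2(y[1],y[0])
    if yaw_y is not None:
        a=-((yaw_y-cur+np.pi/2)%np.pi-np.pi/2)  # tool z down
    z=r.apply([0,0,1])
    return dict(shift=s.round(4),wz=a,cur=cur,z=z.round(3),t=o["clock"],q7=np.round(o["joint_positions"],2)[-1])
E
python3 - <<'E'
from h import *
c=cal("scene")
for n,px,z in [("box",(373,285),.04),("clock",(447,350),.108),("tinS",(285,135),.022),("clockS",(250,181),.026),("boxS",(321,183),.014),("hexS",(286,234),.018),("mortar",(394,198),.07),("bowl",(300,353),.045)]:
    print(n,onplane(c,px,z)[0].round(3))
K,Rm,t=cal("wrist"); p,r,o=pose()
print(K, "cam pos in tool",r.inv().apply(-Rm.T@t-p).round(3)); print("cam axes in tool (cols)\n",(r.inv().as_matrix()@Rm.T).round(2)); print("tool axes\n",r.as_matrix().round(2))
E
```

```text
box [0.531 0.124]
clock [0.534 0.316]
tinS [ 0.439 -0.371]
clockS [ 0.596 -0.273]
boxS [ 0.451 -0.182]
hexS [ 0.603 -0.095]
mortar [ 0.371 -0.012]
bowl [0.727 0.163]
[[368.99433231   0.         319.21721399]
 [  0.         368.99433231 240.88234726]
 [  0.           0.           1.        ]] cam pos in tool [0.069 0.001 0.032]
cam axes in tool (cols)
 [[ 0.   -0.96 -0.28]
 [ 1.    0.   -0.  ]
 [ 0.   -0.28  0.96]]
tool axes
 [[ 0.89  0.45 -0.  ]
 [ 0.45 -0.89  0.  ]
 [-0.   -0.   -1.  ]]
```

```bash
python3 -m crank '[[0.06,-0.03,0,0,0,0,0],[0.12,-0.06,0,0,0,0,0],[0.18,-0.09,0,0,0,0,0],[0.24,-0.12,0,0,0,0,0],[0.30,-0.15,0,0,0,0,0],[0.37,-0.18,0,0,0,0,0],[0.37,-0.18,0,0,0,0,0],[0.37,-0.18,0,0,0,0,0]]' 40
python3 - <<'E'
from h import *
p,r,o=pose(); c=cal("wrist"); im=eyes.camera("wrist"); np.savez("w1.npz",im=im,K=c[0],R=c[1],t=c[2]); cv2.imwrite("pics/w1.png",im[:,:,::-1]); print(p,o["clock"])
E
```

```text
clock: 1.1
tool_pos: [0.5331, -0.2263, 0.4044]
tool_rot: [-0.001, 0.972, 0.235, 0.001]
ft_force: [-0.3, -0.2, -0.0]
opening: 0.0852
gripper_force: 0.0
[ 0.53308462 -0.22632703  0.4043749 ] 1.1
```

View pics/w1.png

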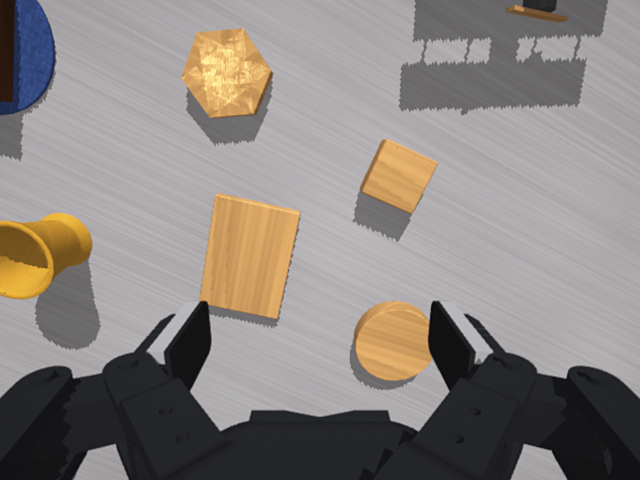

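The wrist view shows all four stands: hexagon ~(227,72), clock (398,177), box (250,258), and tin (393,341), partly covered by a finger.

```bash
cat >> h.py <<'E'
def blobs(im,lo,hi,amin=800):
    m=cv2.inRange(cv2.cvtColor(im,cv2.COLOR_RGB2HSV),lo,hi); m=cv2.morphologyEx(m,cv2.MORPH_OPEN,np.ones((3,3))); m=cv2.morphologyEx(m,cv2.MORPH_CLOSE,np.ones((5,5)))
    return [k.reshape(-1,2) for k in cv2.findContours(m,cv2.RETR_EXTERNAL,cv2.CHAIN_APPROX_NONE)[0] if cv2.contourArea(k)>amin]
def rect(pts):
    """centre, sizes, world angle of the long side, from world points"""
    (x,y),(a,b),_=r=cv2.minAreaRect((pts*1000).astype(np.float32)); k=cv2.boxPoints(r); e=max(k[1]-k[0],k[2]-k[1],key=np.linalg.norm)
    return np.array([x,y,a,b]).round(1), round(float(np.arctan2(e[1],e[0])%np.pi),3)
def circ(pts):
    A=np.c_[2*pts,np.ones(len(pts))]; s=np.linalg.lstsq(A,(pts**2).sum(1),rcond=None)[0]
    return s[:2].round(4), round(float(np.sqrt(s[2]+s[:2]@s[:2])),4)
E
python3 - <<'E'
from h import *
d=np.load("w1.npz"); c=(d["K"],d["R"],d["t"])
for k in blobs(d["im"],(8,70,90),(25,255,255)):
    m=k.mean(0); print("px",m.round(0),cv2.boundingRect(k))
    h={True:.009}.get(m[1]<120 and m[0]<300, .013 if m[1]<220 else .007 if m[0]<320 else .011)
    w=onplane(c,k[k[:,0]<424] if h==.011 else k,h); print(h,"rect",rect(w),"circ",circ(w))
    pts,_=cv2.minEnclosingCircle((w*1000).astype(np.float32)); print("  mec",np.round(pts,1),round(_,1))
# scene cross-check
c=cal("scene"); im=eyes.camera("scene")
for k in blobs(im,(8,70,90),(25,255,255),150):
    m=k.mean(0)
    if 220<m[0]<420 and 115<m[1]<260: print("scene",m.round(0),onplane(c,(k.min(0)+k.max(0))/2,.01).round(4),rect(onplane(c,k,.01)))
E
```

```text
px [393. 341.] (354, 301, 78, 80)
0.011 rect (array([ 434.2, -363.3,   99.4,   76.1]), 0.553) circ (array([ 0.4385, -0.3703]), 0.0483)
  mec [ 437.6 -368.8] 50.2
px [ 37. 253.] (0, 213, 92, 86)
0.007 rect (array([352.5,   3.6, 108.6,  92.2]), 0.243) circ (array([0.3516, 0.0075]), 0.0492)
  mec [348.7   8.4] 65.1
px [248. 255.] (200, 193, 100, 126)
0.007 rect (array([ 450.2, -184.8,  124.1,   87.1]), 0.252) circ (array([ 0.4507, -0.1851]), 0.0601)
  mec [ 450.7 -186. ] 73.9
px [398. 176.] (360, 139, 78, 75)
0.013 rect (array([ 595.2, -279.3,   55.5,   58.8]), 1.633) circ (array([ 0.5953, -0.2795]), 0.0323)
  mec [ 595.4 -280. ] 38.7
px [226.  73.] (182, 28, 90, 90)
0.009 rect (array([603.2, -95. ,  72.8,  81.7]), 2.129) circ (array([ 0.603 , -0.0954]), 0.0381)
  mec [603.7 -95.8] 42.1
scene [286. 237.] [[ 0.6055 -0.0938]] (array([604.6, -94.7,  88.7,  69.6]), 1.049)
scene [392. 210.] [[ 0.3564 -0.0175]] (array([354.9, -18.5, 124.9,  75.6]), 0.904)
scene [250. 184.] [[ 0.5961 -0.2796]] (array([ 595. , -280.2,   61.9,   73. ]), 1.613)
scene [321. 185.] [[ 0.456  -0.1812]] (array([ 453.2, -182.5,  127.2,   90.9]), 0.25)
scene [286. 139.] [[ 0.4396 -0.3663]] (array([ 439.2, -367.8,  105.9,   85.9]), 1.006)
```

```bash
python3 -m crank '[[0.02,-0.054,0,0,0,0,0],[0.04,-0.108,0,0,0,0,0],[0.06,-0.162,0,0,0,0,0],[0.08,-0.216,0,0,0,0,0],[0.10,-0.27,0,0,0,0,0],[0.12,-0.324,0,0,0,0,0],[0.14,-0.378,0,0,0,0,0],[0.16,-0.432,0,0,0,0,0],[0.177,-0.482,0,0,0,0,0],[0.177,-0.482,0,0,0,0,0]]'
python3 - <<'E'
from h import *
p,r,o=pose(); c=cal("wrist"); im=eyes.camera("wrist"); np.savez("w2.npz",im=im,K=c[0],R=c[1],t=c[2]); cv2.imwrite("pics/w2.png",im[:,:,::-1]); print(p,o["clock"])
E
```

```text
clock: 2.45
tool_pos: [0.4706, 0.2832, 0.4046]
tool_rot: [-0.001, 0.972, 0.235, 0.0]
ft_force: [-0.5, -1.4, -0.3]
opening: 0.0853
gripper_force: 0.0
[0.47055858 0.28317751 0.40458954] 2.45
```

View pics/w2.png

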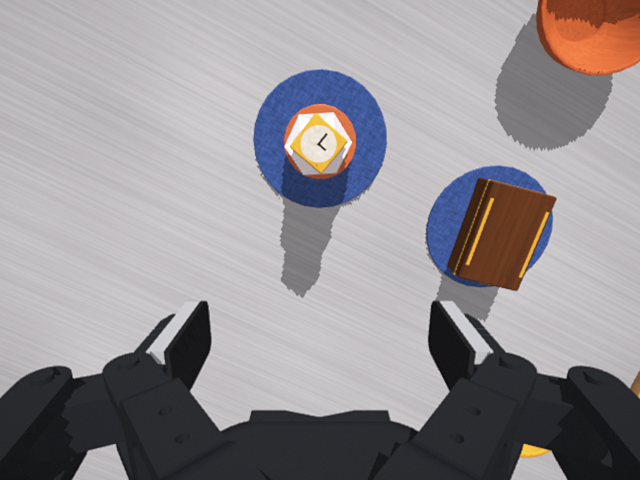

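The view shows the clock at ~(319,144), with sides 45° to the image axes, on the caddy and the tin. The box is at ~(505,235), and the bowl is well clear at upper right.

Run:
```python
from h import *
d=np.load("w2.npz"); c=(d["K"],d["R"],d["t"]); im=d["im"]; hsv=cv2.cvtColor(im,cv2.COLOR_RGB2HSV)
print("nadir",proj(c,[np.r_[(-c[1].T@c[2])[:2],0]]))
for p in [(298,144),(340,144),(319,118),(319,144),(294,125),(319,178),(300,118),(330,170),(345,132)]: print(p,im[p[1],p[0]],hsv[p[1],p[0]])
for k in blobs(im,(17,100,120),(30,255,255),300): print("clock",k.mean(0).round(),rect(onplane(c,k,.106)))
for k in blobs(im,(0,120,30),(14,255,140),1000): print("box",k.mean(0).round(),rect(onplane(c,k,.022)))
crop=im[60:220,240:400]; cv2.imwrite("pics/w2c.png",cv2.resize(crop,None,fx=3.5,fy=3.5,interpolation=cv2.INTER_CUBIC)[:,:,::-1])
```

```text
nadir [[320.5085913  135.33695439]]
(298, 144) [241 194  64] [ 22 187 241]
(340, 144) [236 187  64] [ 21 186 236]
(319, 118) [240 193  62] [ 22 189 240]
(319, 144) [28 26 31] [132  41  31]
(294, 125) [240 223 227] [173  18 240]
(319, 178) [121  68  55] [  6 139 121]
(300, 118) [255 255 255] [  0   0 255]
(330, 170) [176 164 169] [168  17 176]
(345, 132) [238 225 229] [171  14 238]
box [500. 233.] (array([527. , 114.5,  99.9,  78.1]), 0.232)
box [593.   9.] (array([723.4, 156.2,  20. ,  78.6]), 2.044)
```

View pics/w2c.png

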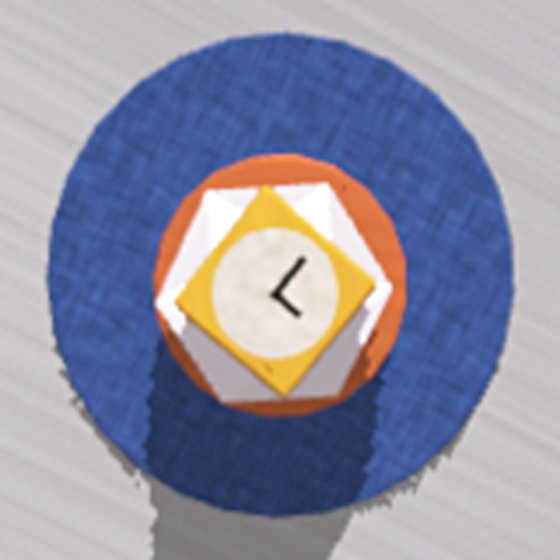

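The crop shows the clock corners at about (266,185), (375,288), (285,397) and (178,300), with the caddy's six corners visible around it.

Run:
```python
from h import *
d=np.load("w2.npz"); c=(d["K"],d["R"],d["t"])
f=lambda L: np.array(L)/3.5-.14+[240,60]
ck=onplane(c,f([(266,185),(375,288),(285,397),(178,300)]),.108); C=ck.mean(0)
print("clock",C,np.linalg.norm(np.roll(ck,-1,0)-ck,axis=1)); a=np.arctan2(*(np.roll(ck,-1,0)-ck).T[::-1]); print(np.degrees(a))
ck=onplane(c,f([(208,190),(330,182),(390,285),(338,400),(222,402),(155,300)]),.074); print("caddy",ck.mean(0)); a=np.degrees(np.arctan2(*(np.roll(ck,-1,0)-ck).T[::-1])); print(a%60, np.linalg.norm(ck-np.roll(ck,3,0),axis=1))
print("tin",onplane(c,f([((154+407)/2,(153+416)/2)]),.038))
ang=np.radians(np.mean((np.degrees(np.arctan2(*(np.roll(onplane(c,f([(266,185),(375,288),(285,397),(178,300)]),.108),-1,0)-onplane(c,f([(266,185),(375,288),(285,397),(178,300)]),.108)).T[::-1]))-0)%90))
for k in (0,np.pi/2): print(delta([*C,.3],ang+k))
```

```text
clock [0.52644458 0.3123751 ] [0.02894437 0.02780388 0.02857433 0.02784795]
[-104.67176304  167.37785039   75.38520742  -11.86333892]
caddy [0.52529155 0.31251813]
[ 0.7342959  59.28438353  3.24059674 58.19106685  0.31093175 59.55154099] [0.05403002 0.05344411 0.05271761 0.05403002 0.05344411 0.05271761]
tin [[0.52745899 0.3120032 ]]
{'shift': array([ 0.0637, -0.004 ,  0.1044]), 'wz': np.float64(0.703876990688471), 'cur': np.float64(-1.101544140106232), 'z': array([-0., -0., -1.]), 't': 2.5, 'q7': np.float64(-1.8)}
{'shift': array([ 0.0637, -0.004 ,  0.1044]), 'wz': np.float64(-0.8669193361064256), 'cur': np.float64(-1.101544140106232), 'z': array([-0., -0., -1.]), 't': 2.5, 'q7': np.float64(-1.8)}
```

```bash
python3 -m crank '[[0.016,-0.001,0.025,0,0,0.176,0],[0.032,-0.002,0.05,0,0,0.352,0],[0.048,-0.003,0.075,0,0,0.528,0],[0.0637,-0.004,0.1,0,0,0.704,0],[0.0637,-0.004,0.1,0,0,0.704,0],[0.0637,-0.004,0.125,0,0,0.704,0],[0.0637,-0.004,0.1516,0,0,0.704,0],[0.0637,-0.004,0.1516,0,0,0.704,0]]'
python3 - <<'E'
from h import *
im=eyes.camera("wrist"); cv2.imwrite("pics/w3.png",im[:,:,::-1]); print(delta([.5264,.3124,.253],np.radians(-103.4)))
E
```

```text
clock: 3.5
tool_pos: [0.5263, 0.3097, 0.2526]
tool_rot: [0.002, 0.993, -0.118, -0.001]
ft_force: [0.3, 0.2, -0.2]
opening: 0.0853
gripper_force: 0.0
{'shift': array([-0.001 , -0.0019,  0.0008]), 'wz': np.float64(-0.002519034623769567), 'cur': np.float64(-1.8071894811859064), 'z': array([-0.   , -0.001, -1.   ]), 't': 3.55, 'q7': np.float64(-2.29)}
```

View pics/w3.png

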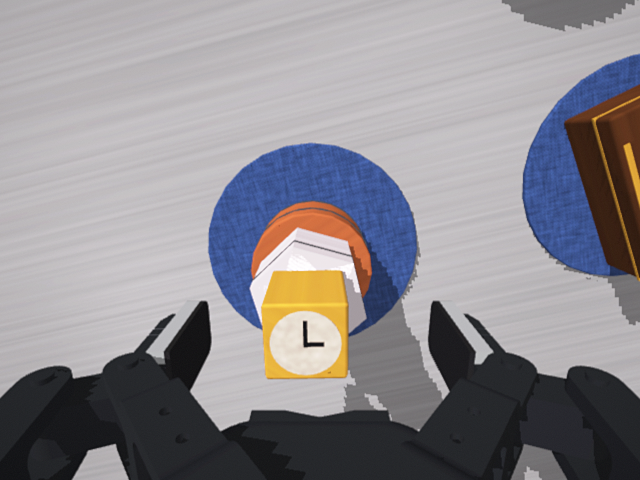

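The clock is between the fingers, square to them but about 5 mm left of the middle (px 306 against 320), so I shift left and close.

```bash
python3 -m crank '[[-0.001,-0.0045,0,0,0,0,0],[-0.001,-0.0045,0,0,0,0,0],[-0.001,-0.0045,0,0,0,0,0.5],[-0.001,-0.0045,0,0,0,0,1],[-0.001,-0.0045,0,0,0,0,1],[-0.001,-0.0045,0,0,0,0,1],[-0.001,-0.0045,0,0,0,0,1],[-0.001,-0.0045,0,0,0,0,1]]' 40
python3 -m crank '[[0,0,-0.02,0,0,0,1],[0,0,-0.05,0,0,0,1],[0,0,-0.1,0,0,0,1],[0,0,-0.1,0,0,0,1]]'
python3 - <<'E'
from h import *
im=eyes.camera("wrist"); cv2.imwrite("pics/w4.png",im[:,:,::-1]); print(delta([.5955,-.2795,.35],1.633))
c=cal("wrist"); np.savez("w4.npz",im=im,K=c[0],R=c[1],t=c[2])
E
```

```text
clock: 4.55
tool_pos: [0.5268, 0.3165, 0.2532]
tool_rot: [0.0, 0.993, -0.118, 0.0]
ft_force: [0.1, -0.3, 3.2]
opening: 0.0293
gripper_force: 40.2
clock: 5.05
tool_pos: [0.528, 0.3171, 0.3566]
tool_rot: [-0.002, 0.993, -0.118, 0.003]
ft_force: [-0.2, -0.5, -1.1]
opening: 0.0295
gripper_force: 39.9
{'shift': array([0.2061, 0.5637, 0.0035]), 'wz': np.float64(-0.29840309833624445), 'cur': np.float64(-1.8069957519260376), 'z': array([ 0.003,  0.002, -1.   ]), 't': 5.1, 'q7': np.float64(-2.31)}
```

View pics/w4.png

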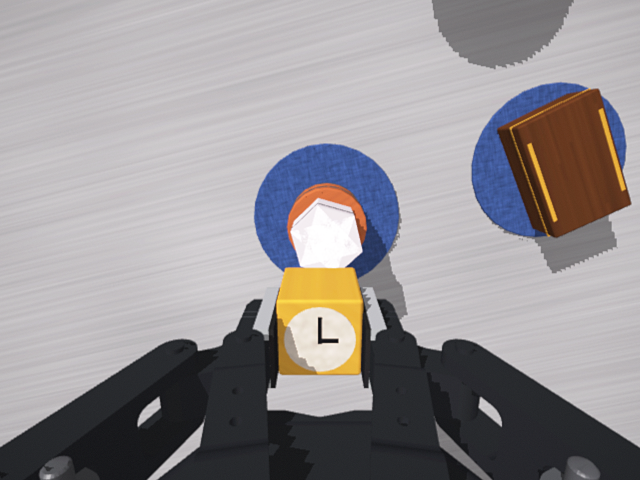

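The clock is held square (dial centre ~(320,340)). The caddy stays on the tin.

Run:
```python
from h import *
d=np.load("w4.npz"); c=(d["K"],d["R"],d["t"]); p,r,o=pose()
hsv=cv2.cvtColor(d["im"],cv2.COLOR_RGB2HSV)
print(d["im"][285:395:4,300].tolist())
w=onplane(c,[(319,340)],p[2]-.253+.108); print("dial centre rel tool",r.inv().apply(np.r_[w[0],p[2]]-p).round(4))
for y in (308,375): print(y,r.inv().apply(np.r_[onplane(c,[(319,y)],p[2]-.253+.108)[0],p[2]]-p).round(4))
print(p,delta([.5955,-.2795,.35],1.633))
```

```text
[[236, 189, 65], [237, 190, 67], [236, 188, 66], [235, 186, 64], [251, 222, 80], [236, 187, 65], [234, 182, 60], [236, 227, 209], [238, 231, 222], [237, 230, 220], [232, 224, 211], [232, 225, 212], [235, 227, 216], [235, 228, 216], [234, 225, 212], [233, 225, 213], [233, 223, 211], [240, 231, 223], [211, 197, 184], [158, 147, 137], [158, 144, 129], [165, 119, 43], [163, 117, 37], [201, 198, 202], [197, 194, 196], [201, 198, 201], [199, 195, 198], [196, 193, 195]]
dial centre rel tool [0.0015 0.0011 0.    ]
308 [0.0136 0.0011 0.    ]
375 [-0.0126  0.0011 -0.    ]
[0.52698585 0.31678701 0.3543592 ] {'shift': array([0.2061, 0.5637, 0.0035]), 'wz': np.float64(-0.29840309833624445), 'cur': np.float64(-1.8069957519260376), 'z': array([ 0.003,  0.002, -1.   ]), 't': 5.1, 'q7': np.float64(-2.31)}
```

```bash
python3 -m crank '[[0.02,0.055,0,0,0,0,1],[0.041,0.113,0,0,0,-0.03,1],[0.062,0.17,0,0,0,-0.07,1],[0.083,0.226,0,0,0,-0.1,1],[0.104,0.283,0,0,0,-0.14,1],[0.124,0.34,0,0,0,-0.18,1],[0.145,0.396,0,0,0,-0.22,1],[0.166,0.452,0,0,0,-0.26,1],[0.187,0.51,0,0,0,-0.298,1],[0.204,0.564,0,0,0,-0.298,1]]'
python3 -m crank '[[0,0,0,0,0,0,1],[0,0,0.03,0,0,0,1],[0,0,0.06,0,0,0,1],[0,0,0.09,0,0,0,1],[0,0,0.11,0,0,0,1],[0,0,0.11,0,0,0,1],[0,0,0.11,0,0,0,1]]'
python3 - <<'E'
from h import *
im=eyes.camera("wrist"); cv2.imwrite("pics/w5.png",im[:,:,::-1]); print(pose()[0],delta([.5955,-.2795,.206],1.633))
E
```

```text
clock: 6.35
tool_pos: [0.5924, -0.2816, 0.3509]
tool_rot: [-0.001, 1.0, 0.031, -0.001]
ft_force: [0.8, -0.1, -1.3]
opening: 0.029
gripper_force: 39.9
clock: 7.22
tool_pos: [0.5935, -0.2794, 0.2438]
tool_rot: [0.0, 1.0, 0.031, 0.001]
ft_force: [0.3, 0.1, -0.5]
opening: 0.0296
gripper_force: 40.0
[ 0.5936521  -0.27959258  0.24425378] {'shift': array([ 0.0018, -0.    ,  0.0383]), 'wz': np.float64(-0.0003267118886949305), 'cur': np.float64(-1.5089193654784885), 'z': array([ 0.002, -0.001, -1.   ]), 't': 7.275, 'q7': np.float64(-1.22)}
```

View pics/w5.png

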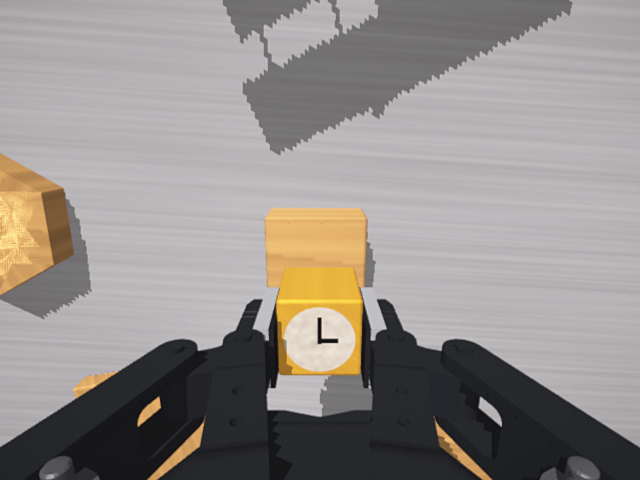

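The clock is over its stand (stand middle px 316, clock 319), squared up. I lower, release and rise.

```bash
python3 -m crank '[[0,-0.0005,0.015,0,0,0,1],[0,-0.0005,0.03,0,0,0,1],[0,-0.0005,0.036,0,0,0,1],[0,-0.0005,0.0385,0,0,0,1],[0,-0.0005,0.0385,0,0,0,1],[0,-0.0005,0.0385,0,0,0,1],[0,-0.0005,0.0385,0,0,0,0.9],[0,-0.0005,0.0385,0,0,0,0.5],[0,-0.0005,0.0385,0,0,0,0],[0,-0.0005,0.0385,0,0,0,0]]'
python3 -m crank '[[0,0,0,0,0,0,0],[0,0,-0.02,0,0,0,0],[0,0,-0.06,0,0,0,0],[-0.03,0,-0.12,0,0,0,0],[-0.06,0,-0.165,0,0,0,0],[-0.06,0,-0.165,0,0,0,0],[-0.06,0,-0.165,0,0,0,0]]'
python3 - <<'E'
from h import *
p,r,o=pose(); c=cal("wrist"); im=eyes.camera("wrist"); np.savez("w6.npz",im=im,K=c[0],R=c[1],t=c[2]); cv2.imwrite("pics/w6.png",im[:,:,::-1]); print(p,o["opening"],o["clock"])
E
```

```text
clock: 8.52
tool_pos: [0.5931, -0.279, 0.2044]
tool_rot: [0.0, 1.0, 0.031, 0.0]
ft_force: [-0.4, 0.2, -0.4]
opening: 0.0772
gripper_force: 0.0
clock: 9.4
tool_pos: [0.5333, -0.2825, 0.3704]
tool_rot: [0.0, 1.0, 0.031, 0.001]
ft_force: [0.1, 0.8, -0.0]
opening: 0.0849
gripper_force: 0.0
[ 0.53332235 -0.28249168  0.37038537] 0.08489928705295244 9.4
```

View pics/w6.png

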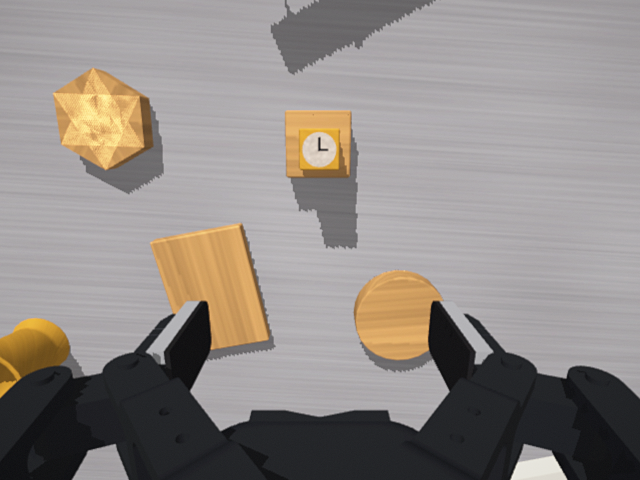

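The clock stands on its stand, dial centre ~(320,149) against the stand's ~(318,144), square to it. Next I check its offset and head back over the stack.

Run:
```python
from h import *
d=np.load("w6.npz"); c=(d["K"],d["R"],d["t"])
print("clock",onplane(c,[(319.5,149)],.060),"stand",onplane(c,[((285+351)/2,(111+177)/2)],.026))
for k in blobs(d["im"],(8,70,90),(25,255,255)):
    m=k.mean(0); 
    if 350<m[0]<450 and m[1]>250:
        q=k[(k[:,0]<424)]; w=onplane(c,q,.022); print(circ(w)); q2=q[(q[:,0]<375)|(q[:,1]>330)]; print(circ(onplane(c,q2,.022)), circ(onplane(c,q2,.0)))
    print(m.round(),rect(onplane(c,k,.009)))
print(delta([.456,.3145,.37],-np.pi/2))
```

```text
clock [[ 0.59281561 -0.28020294]] stand [[ 0.59554238 -0.27881373]]
[ 28. 353.] (array([369.6,  10.3,  57. , 108.1]), 2.142)
(array([ 0.4431, -0.3676]), 0.0464)
(array([ 0.4444, -0.3696]), 0.048) (array([ 0.4334, -0.3758]), 0.0513)
[398. 315.] (array([ 436.2, -364.3,   82.7,   97.1]), 3.058)
[213. 285.] (array([ 450.9, -185.4,  123.2,   89.3]), 0.252)
[318. 143.] (array([ 594.9, -278.6,   56. ,   56.4]), 1.634)
[103. 119.] (array([603. , -95.8,  81.7,  79.9]), 0.032)
{'shift': array([-4.000e-02, -6.004e-01, -3.000e-04]), 'wz': np.float64(0.06254741045484913), 'cur': np.float64(-1.5082489163400474), 'z': array([ 0.   ,  0.001, -1.   ]), 't': 9.45, 'q7': np.float64(-1.18)}
```

```bash
python3 -m crank '[[-0.004,-0.06,0,0,0,0.01,0],[-0.008,-0.12,0,0,0,0.02,0],[-0.012,-0.18,0,0,0,0.03,0],[-0.016,-0.24,0,0,0,0.04,0],[-0.02,-0.3,0,0,0,0.05,0],[-0.024,-0.36,0,0,0,0.0625,0],[-0.028,-0.42,0,0,0,0.0625,0],[-0.032,-0.48,0,0,0,0.0625,0],[-0.036,-0.54,0,0,0,0.0625,0],[-0.04,-0.6,0,0,0,0.0625,0]]'
python3 -m crank '[[0,0,0,0,0,0,0],[0,0,0,0,0,0,0],[0,0,0,0,0,0,0]]'
python3 - <<'E'
from h import *
p,r,o=pose(); c=cal("wrist"); im=eyes.camera("wrist"); np.savez("w7.npz",im=im,K=c[0],R=c[1],t=c[2]); print(p)
cv2.imwrite("pics/w7.png",cv2.resize(im[50:250,220:580],None,fx=2.2,fy=2.2,interpolation=cv2.INTER_CUBIC)[:,:,::-1])
E
```

```text
clock: 10.7
tool_pos: [0.4554, 0.3165, 0.3681]
tool_rot: [0.001, 1.0, 0.0, -0.001]
ft_force: [2.2, 0.0, -0.3]
opening: 0.0853
gripper_force: 0.0
clock: 11.08
tool_pos: [0.4566, 0.3122, 0.3689]
tool_rot: [0.001, 1.0, -0.002, -0.0]
ft_force: [0.2, -0.3, -0.1]
opening: 0.0847
gripper_force: 0.0
[0.45663062 0.31216598 0.36893949]
```

View pics/w7.png

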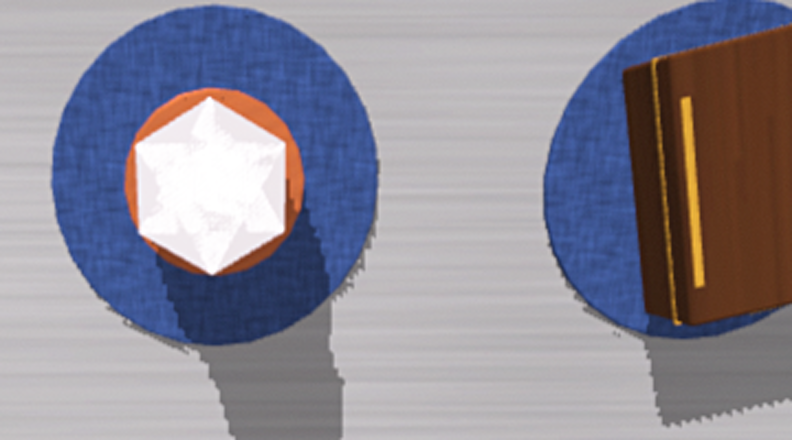

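The caddy's flats face the tool's y axis, with its centre at crop (211,186). The tin is under it, its outline spanning x 125–302 and y 88–275.

Run:
```python
from h import *
d=np.load("w7.npz"); c=(d["K"],d["R"],d["t"])
f=lambda L: (np.array(L)+.5)/2.2-.5+[220,50]
C=onplane(c,f([(210.8,186)]),.074)[0]; print("caddy",C,"tin",onplane(c,f([(213.5,181)]),.036))
k=[k for k in blobs(d["im"],(100,120,40),(130,255,255),3000)]; print([circ(onplane(c,q,.004)) for q in k if q[:,0].max()<400])
print(delta([*C,.219],-np.pi/2))
```

```text
caddy [0.52588397 0.31273716] tin [[0.52760976 0.31207804]]
[(array([0.5265, 0.3119]), 0.0633)]
{'shift': array([ 0.0693, -0.001 ,  0.1502]), 'wz': np.float64(-0.00324428909180563), 'cur': np.float64(-1.5740406158867022), 'z': array([-0.   , -0.001, -1.   ]), 't': 11.125, 'q7': np.float64(-2.21)}
```

```bash
python3 -m crank '[[0.035,0,0.03,0,0,0,0],[0.0693,-0.001,0.06,0,0,0,0],[0.0693,-0.001,0.08,0,0,0,0],[0.0693,-0.001,0.08,0,0,0,0],[0.0693,-0.001,0.11,0,0,0,0],[0.0693,-0.001,0.135,0,0,0,0],[0.0693,-0.001,0.15,0,0,0,0],[0.0693,-0.001,0.15,0,0,0,0],[0.0693,-0.001,0.15,0,0,0,0],[0.0693,-0.001,0.15,0,0,0,0]]'
python3 -c "
from h import *
print(delta([.5259,.3127,.219],-np.pi/2)); im=eyes.camera('wrist'); hsv=cv2.cvtColor(im,cv2.COLOR_RGB2HSV)
m=(hsv[...,2]>225)&(hsv[...,1]<40)
for y in (300,320,340,360): 
  x=np.where(m[y,200:440])[0]+200; print(y,x.min() if len(x) else 0,x.max() if len(x) else 0,len(x))
cv2.imwrite('pics/w8.png',im[:,:,::-1])"
```

```text
clock: 12.38
tool_pos: [0.5259, 0.3148, 0.2207]
tool_rot: [-0.0, 1.0, -0.0, 0.001]
ft_force: [0.5, 0.4, 0.5]
opening: 0.0851
gripper_force: 0.0
{'shift': array([0.    , 0.0021, 0.0017]), 'wz': np.float64(-0.0007653381050474195), 'cur': np.float64(-1.571561664899944), 'z': array([ 0.002,  0.001, -1.   ]), 't': 12.375, 'q7': np.float64(-2.15)}
300 258 379 122
320 257 387 131
340 258 386 129
360 259 385 127
```

View pics/w8.png

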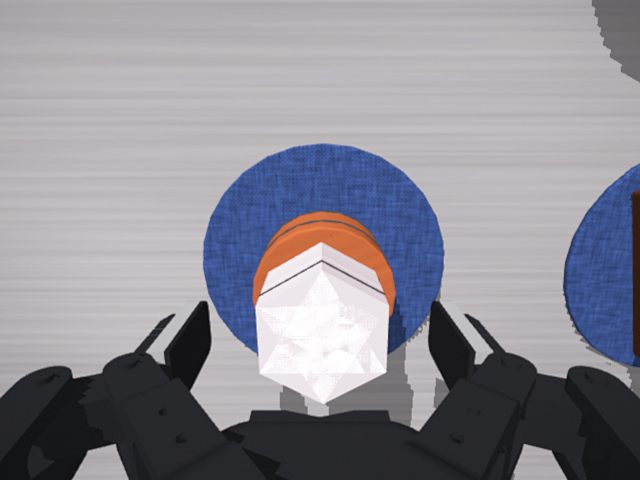

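The caddy sits centred and square between the open fingers (px 258–386). I close, lift and carry it.

```bash
python3 -m crank '[[0,0.0005,0,0,0,0,0.4],[0,0.0005,0,0,0,0,1],[0,0.0005,0,0,0,0,1],[0,0.0005,0,0,0,0,1],[0,0.0005,0,0,0,0,1],[0,0.0005,0,0,0,0,1],[0,0,-0.02,0,0,0,1],[0,0,-0.05,0,0,0,1],[0,0,-0.1,0,0,0,1],[0,0,-0.1,0,0,0,1]]' 40
python3 -m crank '[[0.01,0.051,0,0,0,0,1],[0.02,0.102,0,0,0,0,1],[0.03,0.153,0,0,0,0,1],[0.04,0.204,0,0,0,0,1],[0.05,0.255,0,0,0,0,1],[0.06,0.306,0,0,0,0,1],[0.07,0.357,0,0,0,0,1],[0.077,0.408,0,0,0,0,1],[0.077,0.408,0.04,0,0,0,1],[0.077,0.408,0.08,0,0,0,1]]'
python3 -m crank '[[0,0,0,0,0,0,1],[0,0,0,0,0,0,1],[0,0,0,0,0,0,1]]'
python3 -c "
from h import *
print(pose()[0],delta([.603,-.0955,.198],-np.pi/2)); c=cal('wrist'); im=eyes.camera('wrist'); np.savez('w9.npz',im=im,K=c[0],R=c[1],t=c[2])
cv2.imwrite('pics/w9.png',im[:,:,::-1])"
```

```text
clock: 13.68
tool_pos: [0.5268, 0.3154, 0.3241]
tool_rot: [-0.002, 1.0, -0.0, 0.004]
ft_force: [1.1, -0.3, -1.8]
opening: 0.0452
gripper_force: 41.8
clock: 14.92
tool_pos: [0.6018, -0.0945, 0.2385]
tool_rot: [-0.0, 1.0, -0.001, 0.0]
ft_force: [-0.3, 0.8, -2.9]
opening: 0.0452
gripper_force: 41.8
clock: 15.3
tool_pos: [0.603, -0.0934, 0.2414]
tool_rot: [0.0, 1.0, -0.0, 0.002]
ft_force: [-0.0, -0.1, -2.5]
opening: 0.0452
gripper_force: 42.2
[ 0.60297095 -0.09337507  0.24142291] {'shift': array([-0.0001,  0.0021,  0.0434]), 'wz': np.float64(-0.000502254238007982), 'cur': np.float64(-1.5712985810329045), 'z': array([ 0.003, -0.   , -1.   ]), 't': 15.3, 'q7': np.float64(-1.57)}
```

View pics/w9.png

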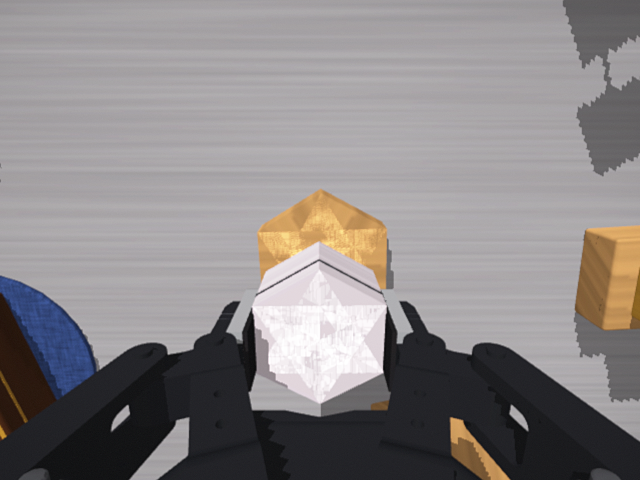

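The held caddy (px 319) lines up with its stand (px 322) within 2 mm, and its flats line up too. I lower and release it.

```bash
python3 -m crank '[[0,0.0015,0.02,0,0,0,1],[0,0.0015,0.035,0,0,0,1],[0,0.0015,0.041,0,0,0,1],[0,0.0015,0.0435,0,0,0,1],[0,0.0015,0.0435,0,0,0,1],[0,0.0015,0.0435,0,0,0,1],[0,0.0015,0.0435,0,0,0,0.9],[0,0.0015,0.0435,0,0,0,0.4],[0,0.0015,0.0435,0,0,0,0],[0,0.0015,0.0435,0,0,0,0]]'
python3 -m crank '[[0,0,0,0,0,0,0],[0,0,-0.02,0,0,0,0],[0,0,-0.06,0,0,0,0],[-0.03,0,-0.12,0,0,0,0],[-0.069,0,-0.17,0,0,0,0],[-0.069,0,-0.17,0,0,0,0],[-0.069,0,-0.17,0,0,0,0],[-0.069,0,-0.17,0,0,0,0]]'
python3 -c "
from h import *
print(pose()[0]); c=cal('wrist'); im=eyes.camera('wrist'); np.savez('w10.npz',im=im,K=c[0],R=c[1],t=c[2])
m=cv2.inRange(cv2.cvtColor(im,cv2.COLOR_RGB2HSV),(8,70,90),(25,255,255))
q=[k for k in blobs(im,(8,70,90),(25,255,255)) if abs(k.mean(0)-[320,140]).max()<60]
for k in q:
  print('stand',rect(onplane(c,k,.009)),(k.min(0),k.max(0)))
  a=k.min(0);b=k.max(0); s=im[a[1]:b[1],a[0]:b[0]]; h=cv2.cvtColor(s,cv2.COLOR_RGB2HSV); w=np.argwhere((h[...,1]<40)&(h[...,2]>215))[:,::-1]+a
  mm=cv2.minEnclosingCircle(w.astype(np.float32)); print(mm,onplane(c,[mm[0]],.050),onplane(c,[(w.min(0)+w.max(0))/2],.05))
print(delta([.456,.313,.37],-np.pi/2), delta([.457,.114,.37],-np.pi/2))
"
```

```text
clock: 16.6
tool_pos: [0.6022, -0.0949, 0.1957]
tool_rot: [0.0, 1.0, -0.0, -0.0]
ft_force: [-0.7, -0.0, -0.4]
opening: 0.0843
gripper_force: 0.0
clock: 17.6
tool_pos: [0.5337, -0.0947, 0.3651]
tool_rot: [-0.0, 1.0, -0.0, -0.0]
ft_force: [0.0, -0.4, -0.2]
opening: 0.0852
gripper_force: 0.0
[ 0.53368228 -0.0946666   0.36511601]
stand (array([603.3, -96.6,  81.1,  72. ]), 0.034) (array([277,  82], dtype=int32), array([363, 182], dtype=int32))
((319.5, 136.5), 36.530906677246094) [[ 0.60134548 -0.09594631]] [[ 0.60134548 -0.09594631]]
{'shift': array([-0.0777, -0.4076, -0.0049]), 'wz': np.float64(-0.00022408338711699116), 'cur': np.float64(-1.5710204101820135), 'z': array([-0.002,  0.   , -1.   ]), 't': 17.65, 'q7': np.float64(-1.55)} {'shift': array([-0.0767, -0.2086, -0.0049]), 'wz': np.float64(-0.00022408338711699116), 'cur': np.float64(-1.5710204101820135), 'z': array([-0.002,  0.   , -1.   ]), 't': 17.65, 'q7': np.float64(-1.55)}
```

```bash
python3 -m crank '[[-0.02,-0.05,0,0,0,-0.07,0],[-0.04,-0.1,0,0,0,-0.14,0],[-0.06,-0.15,0,0,0,-0.2,0],[-0.074,-0.193,0,0,0,-0.232,0],[-0.074,-0.193,0,0,0,-0.232,0],[-0.074,-0.193,0,0,0,-0.232,0],[-0.074,-0.193,0,0,0,-0.232,0]]'
python3 -c "
from h import *
p=pose()[0];print(p); c=cal('wrist'); im=eyes.camera('wrist'); np.savez('w11.npz',im=im,K=c[0],R=c[1],t=c[2])
for k in blobs(im,(0,100,30),(30,255,150),1000): print(k.mean(0).round(),k.min(0),k.max(0),rect(onplane(c,k,.022)),rect(onplane(c,k,.04)))
print(delta([.527,.1145,.183],-np.pi/2+.232))
cv2.imwrite('pics/w11.png',im[:,:,::-1])"
```

```text
clock: 18.52
tool_pos: [0.4598, 0.0969, 0.3657]
tool_rot: [0.0, 0.993, 0.114, -0.0]
ft_force: [-0.0, 0.2, -0.0]
opening: 0.0854
gripper_force: 0.0
[0.45983311 0.09690888 0.36565158]
[314. 127.] [272  64] [354 193] (array([528.5, 116.4, 100.2,  64.3]), 0.234) (array([528.4, 116.1,  94.4,  60.6]), 0.234)
[99. 88.] [71 50] [119 118] (array([518.7, 288.2,  28.5,  55.7]), 2.899) (array([519.2, 278. ,  26.9,  52.4]), 2.899)
{'shift': array([ 0.0695, -0.002 ,  0.1827]), 'wz': np.float64(-0.003385450548274216), 'cur': np.float64(-1.3421817773431708), 'z': array([-0.   , -0.001, -1.   ]), 't': 18.575, 'q7': np.float64(-1.75)}
```

View pics/w11.png

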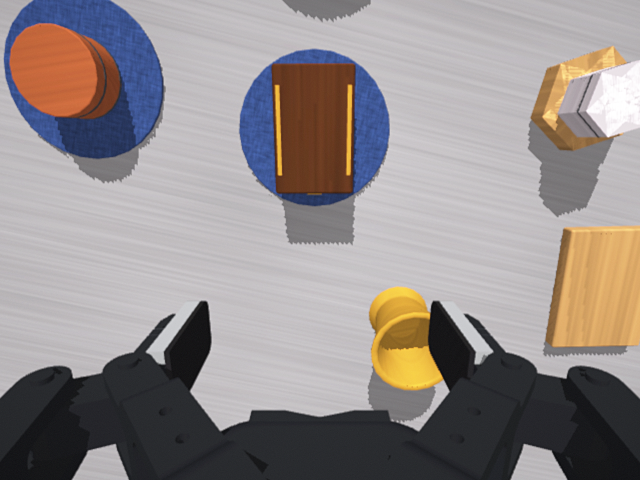

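The box is at px (314,128), square to the tool. The mortar (400,340) lies well behind the descent path. I descend and grip.

```bash
python3 -m crank '[[0.04,-0.002,0.03,0,0,0,0],[0.0714,-0.0034,0.06,0,0,0,0],[0.0714,-0.0034,0.1,0,0,0,0],[0.0714,-0.0034,0.12,0,0,0,0],[0.0714,-0.0034,0.12,0,0,0,0],[0.0714,-0.0034,0.12,0,0,0,0],[0.0714,-0.0034,0.15,0,0,0,0],[0.0714,-0.0034,0.175,0,0,0,0],[0.0714,-0.0034,0.183,0,0,0,0],[0.0714,-0.0034,0.183,0,0,0,0]]'
python3 -m crank '[[0,0,0,0,0,0,0.2],[0,0,0,0,0,0,0.5],[0,0,0,0,0,0,1],[0,0,0,0,0,0,1],[0,0,0,0,0,0,1],[0,0,0,0,0,0,1]]' 50
python3 -c "
from h import *
print(delta([.5285,.1163,.183],-np.pi/2+.234))"
```

```text
clock: 19.82
tool_pos: [0.5284, 0.1178, 0.1837]
tool_rot: [-0.0, 0.993, 0.115, 0.0]
ft_force: [0.2, 0.3, 0.3]
opening: 0.0852
gripper_force: 0.0
clock: 20.58
tool_pos: [0.5285, 0.1179, 0.1844]
tool_rot: [-0.0, 0.993, 0.115, 0.001]
ft_force: [-1.6, -1.3, 5.8]
opening: 0.0611
gripper_force: 55.4
{'shift': array([-0.0003,  0.0015,  0.0014]), 'wz': np.float64(-0.0029239629264563582), 'cur': np.float64(-1.339720289721353), 'z': array([ 0.002,  0.   , -1.   ]), 't': 20.575, 'q7': np.float64(-1.77)}
```

```bash
python3 -m crank '[[0,0,-0.02,0,0,0,1],[0,0,-0.06,0,0,0,1],[0,0,-0.12,0,0,0,1],[-0.029,0.055,-0.12,0,0,0,1],[-0.058,0.11,-0.12,0,0,-0.018,1],[-0.087,0.166,-0.12,0,0,-0.018,1],[-0.116,0.222,-0.12,0,0,-0.018,1],[-0.1456,0.277,-0.12,0,0,-0.018,1],[-0.1456,0.277,-0.12,0,0,-0.018,1],[-0.1456,0.277,-0.12,0,0,-0.018,1]]'
python3 -m crank '[[0,0,0.03,0,0,0,1],[0,0,0.06,0,0,0,1],[0,0,0.07,0,0,0,1],[0,0,0.07,0,0,0,1],[0,0,0.07,0,0,0,1]]'
python3 -c "
from h import *
print(pose()[0],delta([.4505,-.185,.1945],-np.pi/2+.252))
c=cal('wrist'); im=eyes.camera('wrist')
for k in blobs(im,(8,70,90),(25,255,255),300): print(k.min(0),k.max(0),rect(onplane(c,k,.01)))
for k in blobs(im,(0,100,30),(7,255,150),300): print('box',k.min(0),k.max(0))
cv2.imwrite('pics/w12.png',im[:,:,::-1])"
```

```text
clock: 21.82
tool_pos: [0.4497, -0.1851, 0.3033]
tool_rot: [-0.0, 0.992, 0.124, 0.0]
ft_force: [-0.4, 0.9, -1.5]
opening: 0.061
gripper_force: 55.4
clock: 22.45
tool_pos: [0.4503, -0.1848, 0.234]
tool_rot: [0.0, 0.992, 0.125, 0.001]
ft_force: [-0.1, -0.4, -1.7]
opening: 0.0611
gripper_force: 55.3
[ 0.45033738 -0.18477881  0.23395744] {'shift': array([0.    , 0.0002, 0.0395]), 'wz': np.float64(-0.0018310935233261105), 'cur': np.float64(-1.3206274203182227), 'z': array([ 0.002, -0.   , -1.   ]), 't': 22.45, 'q7': np.float64(-1.33)}
[529 282] [639 425] (array([ 429. , -355.8,  104. ,   63.4]), 0.485)
[  0 257] [ 43 347] (array([383.2, -27.5,  57.9,  24.1]), 0.018)
[223 152] [415 421] (array([ 429.6, -191.2,  164.9,  102.5]), 0.251)
[508   0] [639 100] (array([ 584.9, -278.8,   42.9,   65.2]), 1.822)
```

View pics/w12.png

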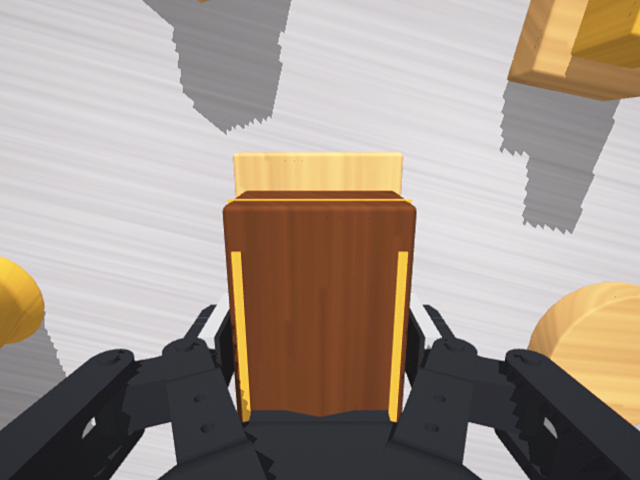

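The box lines up with its stand (stand edges px 234–402, box 223–416, both centred near 319). I lower and release it, then go on to the tin.

```bash
python3 -m crank '[[0,0,0.02,0,0,0,1],[0,0,0.033,0,0,0,1],[0,0,0.038,0,0,0,1],[0,0,0.04,0,0,0,1],[0,0,0.04,0,0,0,1],[0,0,0.04,0,0,0,1],[0,0,0.04,0,0,0,0.9],[0,0,0.04,0,0,0,0.4],[0,0,0.04,0,0,0,0],[0,0,0.04,0,0,0,0]]'
python3 -m crank '[[0,0,0,0,0,0,0],[0,0,-0.02,0,0,0,0],[0,0,-0.06,0,0,0,0],[0,0,-0.12,0,0,0,0],[0,0,-0.17,0,0,0,0]]'
python3 -m crank '[[0.016,-0.058,0,0,0,0,0],[0.032,-0.116,0,0,0,0,0],[0.048,-0.174,0,0,0,0,0],[0.064,-0.232,0,0,0,0,0],[0.08,-0.29,0,0,0,0,0],[0.096,-0.348,0,0,0,0,0],[0.112,-0.406,0,0,0,0,0],[0.128,-0.463,0,0,0,0,0],[0.128,-0.463,0,0,0,0,0],[0.128,-0.463,0,0,0,0,0]]'
python3 -m crank '[[0,0,0,0,0,0,0],[0,0,0,0,0,0,0]]'
python3 -c "
from h import *
print(pose()[0]); c=cal('wrist'); im=eyes.camera('wrist')
for k in blobs(im,(3,120,60),(14,255,255),1500): print('tin',k.mean(0),k.min(0),k.max(0),circ(onplane(c,k,.022)))
for k in blobs(im,(100,120,40),(130,255,255),3000): print('pad',k.min(0),k.max(0),circ(onplane(c,k,.004)))
print(delta([.527,.312,.183]))
c=cal('scene'); im=eyes.camera('scene')
for k in blobs(im,(0,100,20),(12,255,160),80):
  if 280<k.mean(0)[0]<360 and 150<k.mean(0)[1]<210: print('box scene',k.min(0),k.max(0),rect(onplane(c,k,.032)))
"
```

```text
clock: 23.75
tool_pos: [0.4501, -0.1853, 0.1934]
tool_rot: [0.0, 0.992, 0.124, 0.0]
ft_force: [-0.3, -0.8, 0.3]
opening: 0.0853
gripper_force: 0.0
clock: 24.38
tool_pos: [0.4496, -0.1852, 0.365]
tool_rot: [0.0, 0.992, 0.124, 0.0]
ft_force: [-0.1, -0.2, 0.2]
opening: 0.0856
gripper_force: 0.0
clock: 25.62
tool_pos: [0.4594, 0.2946, 0.3627]
tool_rot: [0.001, 0.992, 0.124, -0.0]
ft_force: [0.7, -0.3, -0.0]
opening: 0.0855
gripper_force: 0.0
clock: 25.88
tool_pos: [0.46, 0.2937, 0.3631]
tool_rot: [0.0, 0.992, 0.123, -0.0]
ft_force: [-0.4, -0.1, 0.2]
opening: 0.0857
gripper_force: 0.0
[0.45996803 0.29374523 0.3631101 ]
tin [316.03361345 133.3697479 ] [276  91] [357 176] (array([0.5265, 0.312 ]), 0.0328)
pad [457 112] [603 256] (array([0.5288, 0.1178]), 0.0635)
pad [242  52] [391 208] (array([0.5265, 0.3119]), 0.0633)
{'shift': array([ 0.0694, -0.0011,  0.1802]), 'wz': None, 'cur': np.float64(-1.3234125715606138), 'z': array([ 0.   , -0.001, -1.   ]), 't': 25.925, 'q7': np.float64(-2.09)}
box scene [299 157] [342 198] (array([ 449.7, -185.9,  118.6,   81.9]), 0.251)
```

```bash
python3 -m crank '[[0.035,0,0.03,0,0,0,0],[0.069,-0.001,0.06,0,0,0,0],[0.069,-0.001,0.1,0,0,0,0],[0.069,-0.001,0.12,0,0,0,0],[0.069,-0.001,0.12,0,0,0,0],[0.069,-0.001,0.12,0,0,0,0],[0.069,-0.001,0.15,0,0,0,0],[0.069,-0.001,0.172,0,0,0,0],[0.069,-0.001,0.18,0,0,0,0],[0.069,-0.001,0.18,0,0,0,0]]'
python3 -m crank '[[0,0,0,0,0,0,0.2],[0,0,0,0,0,0,0.5],[0,0,0,0,0,0,1],[0,0,0,0,0,0,1],[0,0,0,0,0,0,1],[0,0,0,0,0,0,1],[0,0,-0.02,0,0,0,1],[0,0,-0.06,0,0,0,1],[0,0,-0.12,0,0,0,1],[0,0,-0.12,0,0,0,1]]' 50
python3 -c "
from h import *
print(pose()[0],delta([.439,-.369,.3],-1.3234))"
```

```text
clock: 27.22
tool_pos: [0.5265, 0.3133, 0.1838]
tool_rot: [-0.0, 0.992, 0.124, 0.0]
ft_force: [-0.3, 0.2, 0.6]
opening: 0.0855
gripper_force: 0.0
clock: 28.48
tool_pos: [0.5279, 0.3141, 0.3091]
tool_rot: [-0.003, 0.992, 0.124, 0.005]
ft_force: [0.5, -0.2, -2.2]
opening: 0.0627
gripper_force: 55.4
[0.52793561 0.31409955 0.30914899] {'shift': array([-0.2545,  0.6402,  0.0039]), 'wz': np.float64(0.001434024593606642), 'cur': np.float64(-1.3219659754063933), 'z': array([ 0.009,  0.006, -1.   ]), 't': 28.475, 'q7': np.float64(-2.05)}
```

```bash
python3 -m crank '[[-0.022,0.055,0,0,0,0,1],[-0.044,0.11,0,0,0,0,1],[-0.066,0.165,0,0,0,0,1],[-0.088,0.22,0,0,0,0,1],[-0.11,0.275,0,0,0,0,1],[-0.132,0.33,0,0,0,0,1],[-0.154,0.385,0,0,0,0,1],[-0.176,0.44,0,0,0,0,1],[-0.198,0.495,0,0,0,0,1],[-0.22,0.55,0,0,0,0,1]]'
python3 -m crank '[[-0.017,0.045,0,0,0,0,1],[-0.034,0.089,0,0,0,0,1],[-0.034,0.089,0.03,0,0,0,1],[-0.034,0.089,0.06,0,0,0,1],[-0.034,0.089,0.06,0,0,0,1],[-0.034,0.089,0.06,0,0,0,1],[-0.034,0.089,0.06,0,0,0,1]]'
python3 -c "
from h import *
print(pose()[0],delta([.439,-.369,.202],-1.3234))
c=cal('wrist'); im=eyes.camera('wrist'); hsv=cv2.cvtColor(im,cv2.COLOR_RGB2HSV)
for lo,hi,n in [((3,120,60),(14,255,255),'tin'),((12,70,90),(25,200,255),'wood')]:
  for k in blobs(im,lo,hi,300): print(n,k.min(0),k.max(0),circ(onplane(c,k,.011)))
"
```

```text
clock: 29.72
tool_pos: [0.448, -0.276, 0.3032]
tool_rot: [-0.0, 0.992, 0.124, -0.0]
ft_force: [0.7, 0.4, -1.1]
opening: 0.0628
gripper_force: 55.5
clock: 30.6
tool_pos: [0.4382, -0.369, 0.2444]
tool_rot: [0.001, 0.992, 0.124, 0.001]
ft_force: [0.1, -0.2, -2.8]
opening: 0.0621
gripper_force: 55.7
[ 0.43824931 -0.36896719  0.24443571] {'shift': array([0.0007, 0.0001, 0.0424]), 'wz': np.float64(0.0021094618145620636), 'cur': np.float64(-1.3212905381854378), 'z': array([ 0.002, -0.001, -1.   ]), 't': 30.6, 'q7': np.float64(-1.09)}
tin [229 232] [409 416] (array([ 0.3929, -0.3819]), 0.0584)
tin [  0 218] [ 11 267] (array([ 0.4025, -0.1919]), 0.0096)
wood [236 181] [393 286] (array([ 0.4405, -0.3669]), 0.0384)
wood [ 0 31] [ 97 263] (array([ 0.4572, -0.2166]), 0.0413)
```

```bash
python3 -c "
from h import *
c=cal('wrist'); r=pose()[1]; tx=r.apply([1,0,0])[:2]
C=onplane(c,[(314.5,181)],0)[0]-.044*tx; print(C,delta([*C,.202]))"
```

```text
[ 0.43759332 -0.36774035] {'shift': array([-0.0003, -0.0014,  0.0423]), 'wz': None, 'cur': np.float64(-1.3213389925845687), 'z': array([ 0.002, -0.001, -1.   ]), 't': 30.65, 'q7': np.float64(-1.09)}
```

```bash
python3 -m crank '[[0,-0.0015,0.02,0,0,0,1],[0,-0.0015,0.035,0,0,0,1],[0,-0.0015,0.041,0,0,0,1],[0,-0.0015,0.043,0,0,0,1],[0,-0.0015,0.043,0,0,0,1],[0,-0.0015,0.043,0,0,0,1],[0,-0.0015,0.043,0,0,0,0.9],[0,-0.0015,0.043,0,0,0,0.4],[0,-0.0015,0.043,0,0,0,0],[0,-0.0015,0.043,0,0,0,0]]'
python3 -m crank '[[0,0,0,0,0,0,0],[0,0,-0.02,0,0,0,0],[0,0,-0.06,0,0,0,0],[0,0,-0.12,0,0,0,0],[0,0,-0.17,0,0,0,0],[-0.02,-0.04,-0.17,0,0,0,0],[-0.02,-0.08,-0.17,0,0,0,0],[-0.02,-0.08,-0.17,0,0,0,0],[-0.02,-0.08,-0.17,0,0,0,0]]'
python3 -c "
from h import *
print(pose()[0]); c=cal('wrist'); im=eyes.camera('wrist'); np.savez('w13.npz',im=im,K=c[0],R=c[1],t=c[2])
for n,cc,I in (('w',c,im),('s',cal('scene'),eyes.camera('scene'))):
  for k in blobs(I,(0,100,20),(10,255,255),100):
    w=onplane(cc,k,.04); m=w.mean(0)
    if -.45<m[1]<-.1 and .35<m[0]<.65: print(n,k.min(0),k.max(0),'tin?',circ(w),'box?',rect(onplane(cc,k,.032)))
  for k in blobs(I,(12,70,90),(25,255,255),150):
    w=onplane(cc,k,.011); m=w.mean(0)
    if -.45<m[1]<-.05 and .35<m[0]<.65: print(n,'wood',k.min(0),k.max(0),circ(w),rect(w))
"
```

```text
clock: 31.9
tool_pos: [0.4377, -0.3676, 0.2004]
tool_rot: [0.0, 0.992, 0.124, 0.0]
ft_force: [0.1, 0.2, -0.1]
opening: 0.0854
gripper_force: 0.0
clock: 33.02
tool_pos: [0.3986, -0.2953, 0.3702]
tool_rot: [0.0, 0.992, 0.124, 0.0]
ft_force: [-0.4, 0.2, -0.4]
opening: 0.0851
gripper_force: 0.0
[ 0.39861187 -0.29530553  0.37015025]
w [375 158] [462 241] tin? (array([ 0.4359, -0.3705]), 0.0346) box? (array([ 434.7, -372.2,   74.8,   67.9]), 1.436)
w [188 116] [197 186] tin? (array([ 0.4333, -0.2035]), 0.0242) box? (array([ 427.6, -183.6,   55. ,    3.4]), 0.245)
w [159 103] [166 150] tin? (array([ 0.4425, -0.1666]), 0.0119) box? (array([ 440.9, -157.7,   35.8,    4.6]), 0.216)
w [178  57] [195  96] tin? (array([ 0.4832, -0.1766]), 0.0091) box? (array([ 482. , -170.3,   27.6,   11.9]), 0.232)
w wood [358 141] [459 241] (array([ 0.4377, -0.3689]), 0.0407) (array([ 441.8, -360. ,   73. ,   89.8]), 2.724)
w wood [149  77] [164 170] (array([ 0.4399, -0.1443]), 0.0228) (array([ 439.4, -144.1,   75.1,    5.1]), 0.251)
w wood [223  76] [234 170] (array([ 0.4542, -0.2009]), 0.023) (array([ 454.9, 
[... 232 characters left out ...]
   8.2,   49. ]), 1.821)
s [299 161] [330 193] tin? (array([ 0.4654, -0.1829]), 0.037) box? (array([ 460.7, -195.5,  107.8,   70. ]), 0.758)
s [274 118] [297 142] tin? (array([ 0.4366, -0.3696]), 0.0415) box? (array([ 433. , -377.7,   95.3,   61.4]), 1.013)
s wood [270 226] [301 253] (array([ 0.6058, -0.0925]), 0.034) (array([609.4, -87.4,  72.4,  69.8]), 1.026)
s wood [291 176] [348 207] (array([ 0.4565, -0.1844]), 0.0555) (array([ 453.5, -181.7,  127.6,   89.9]), 0.239)
s wood [235 169] [264 197] (array([ 0.5955, -0.2842]), 0.0383) (array([ 594.5, -288.9,   96.1,   64.7]), 1.497)
s wood [270 132] [302 153] (array([ 0.4428, -0.3621]), 0.0403) (array([ 446.8, -356.8,   80.7,   86.5]), 2.548)
```

```bash
python3 -c "
from h import *
d=np.load('w13.npz'); print('box',onplane((d['K'],d['R'],d['t']),[(192.3,123.3)],.05))
print(bot.sign_off())"
```

```text
box [[ 0.45032436 -0.18573488]]
the job is handed in; nothing more can be done
None
```

I placed all four pieces on their own stands, each measured within about 4 mm of centre with the box and clock squared to theirs, never went near the mortar or bowl, and handed the job in at about 33 s; the sign-off gave no verdict.

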